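# Seat the brass union tail in the sloping check cup

## Robot

A 7-joint arm with a two-finger parallel gripper is mounted at the origin on the work surface. World frame = base frame: x ahead of the robot, y to its left, z up, the work surface at z = 0. Lengths are in m, angles in rad, forces in N, time in s.
With the tool pointing down it reaches from about 0.4 to 0.9 m from the base axis. Payload 5.5 kg.
Tool frame: the origin (TCP) lies midway between the tips of the shut fingers; the grasp point (between the pads) lies 19 mm behind it; x points along the fingers, z is the direction in which the jaws open and shut, and the axes are right-handed (so a half turn about x gives the same grasp; the last joint's range is limited). The gripper opens to 85 mm and grips with 20 to 120 N. Pads are 22 mm wide; open, the fingers measure 114 mm over their backs; the gripper's body (76 mm by 85 mm) begins 54 mm behind the grasp point. The pads swing forward as they close: fully open they stand 13 mm farther back than shut.
Start: joints at [1.602, 0.501, -0.427, 1.55, 0.221, 1.138, -0.21], TCP at [0.149, -0.633, 0.231] pointing down, gripper open.
Joint ranges: [-2.88, 2.88], [-0.31, 2.03], [-1.54, 1.56], [0.2, 2.42], [-1.41, 4.55], [0.19, 2.02], [-2.57, 2.57]. Speed limits (rad/s): [2.57, 2.57, 3.14, 3.14, 3.14, 3.14, 3.14].

## Interface

Orientations are given as a unit quaternion [x, y, z, w].
In Python, from bench import r gives the robot as it stands. Calls block until the motion is done:
- r.goto(position, orientation): joint-space move of the TCP to a pose.
- r.servo_line(position, rotation=None, v=0.15, threshold=None): straight line of the TCP; rotation=None keeps the orientation; v is the mean speed in m/s. With threshold (N) it stops when the force on the tool has changed by that much, and returns True; else False.
- r.move_j(angles): joint-space move.
- r.let_go() and r.close(f_grip=None): open the fingers fully, or close them until they stop; f_grip is the grip in N (None keeps the last).
- r.pause(seconds).
- r.ik(position, orientation): joint angles nearest the present ones, or None.
- r.sense(): the state.
- r.get_image(name): name is "side" or "top"; returns (picture, depth): 420x560x3 uint8, red, green, blue; 420x560 float32, m along the optical axis (not along the pixel's ray), 0 where there is no reading.
- r.camera_info(name): a dict with "K" (3x3 intrinsics, pixels), "distortion" ([k1, k2, p1, p2, k3] as OpenCV has them; the pictures are not rectified), "view" (4x4, takes a point from world to camera coordinates). Camera axes: x right, y up, looking along -z (the intrinsics and any distortion apply to the point x, -y, -z); pixel columns grow to the right and rows downward; lengths in m; the calibration is good to about 2 mm. A picture is of the moment at which its call begins. camera_info takes no time and is no camera call.
A pose or a line that the arm cannot do raises r.IKError and nothing moves.
- r.hand_in(): hands the job in, once; it reports no verdict.
The state is a dict: "t": time; "joint_pos": joint angles; "dq": joint speeds; "effort": joint torques, N m; "tcp_pos": TCP position; "eef_rot": TCP orientation; "contact_force": force on the tool from outside, world axes, zero at the start; "moment": the same for the moment, N m; "grip_width": opening from 0.0 (shut) to 1.0 (fully open).
Only numpy, scipy, OpenCV 4.12 (cv2) and the standard library are available. Lean on these libraries where they do the work, as an engineer would, in place of code of your own. Each camera call takes 0.05 s, during which the arm holds its last target.

## Task

Take the brass union tail, the yellow one of the three standing in the black tray, and seat its tapered base in the white cup of the sloping check stand, square in line with the cup. While still holding it, push it gently down along the cup's slope against the cup's spring, with about 10 N for a good half second, so that it centres itself; then let it go and leave it sitting home in the cup. Never ram it (25 N is too hard), and leave the copper and steel tails standing in their pockets.

Things in the scene. Friction and masses are not known exactly. Their poses are not given: they have to be found in the camera images.
- brass_mid (a point): Centre of the brass (yellow) union tail, on its axis, 34 mm above its nose. It is 68 mm tall, round, about 0.2 kg; its z axis points from the tapered base to the open pipe end. The upper 48 mm is a pipe stub 28 mm in diameter: the place to grip, with about 40 N. Below it a hexagonal collar, 45 mm across and 7 mm high. It starts upright in any one of the three tray pockets.
- brass_nose (a point): Centre of the flat nose at the very bottom of the brass tail, on its axis, z as for brass_mid. The base is a convex 45-degree taper: 18 mm across at the nose, widening to 44 mm at 13 mm above it, under the collar.
- copper_mid (a point): Centre (half-way up) of the copper (red-brown) tail, same shape and size, standing in another pocket; leave it there.
- steel_mid (a point): Centre (half-way up) of the steel (grey) tail, same shape and size, standing in another pocket; leave it there.
- tray: Fixed black tray, 90 mm (its x) by 260 mm (its y), 20 mm thick; origin at the centre of its underside, z up. Three round tapered pockets, 45 mm wide at the top, on its y axis at -80, 0 and 80 mm; the tails stand in them with the taper sunk in, collar on the tray's top, nose 13 mm below the tray's top.
- head: Grey sloping sleeve of the fixed check stand, 50 mm across. Its z axis is the cup's axis, leaning 30 degrees from vertical towards the robot's side; its y axis is level. Origin on the axis, 70 mm above the table; the sleeve's upper end is 30 mm up z. A steel stem comes out of it and carries the white cup. Base plate 150 by 130 mm under it, 14 mm thick.
- seat_low (a point): Point on the cup axis 53 mm up z of the sleeve's frame (same axes): where the nose of a seated tail lies if the stem is set fully in. The stem is set out by 0 to 24 mm, differently each time, and this is not reported: the real seat lies 0 to 24 mm farther up z than this point, to be found by touch or sight. The stem itself stays put under the push.
- seat_high (a point): Point on the cup axis 24 mm up z from seat_low: the highest seat. The cup has a conical seat with 45-degree walls to match the taper, 48 mm across at the mouth, 57 mm outside, its rim 15 mm above the seated nose. The cup is sprung along z: it begins to give at about 3 N, then 1.2 N per mm, and stops hard after 12 mm, at about 17 N.
There are look-alikes about, which are no part of the job. What is shaped like the part that bears brass_mid but green is not meant.

How it is judged:
By the outcome, as a careful person would: the job done as asked, in the order asked, and still so for the second after the job is handed in, with the robot touching nothing.
It also fails if it takes over 38 s, if anything falls off the work surface, if the arm or the gripper's body presses on something with over 40 N, if the wrist force passes 120 N, or if a joint passes its speed limit or range.

## Working session

There is one attempt and no reset: what is moved stays moved. The work goes in short steps, each a Python script; the robot and the scene stay as the last script left them, time stands still between calls to the robot, and variables do not carry over. Pictures are saved under pics/ and viewed, and the job is handed in when it is done.

```bash
ls; mkdir -p pics; python3 - <<'E'
from bench import r
import cv2,numpy as np
for n in("side","top"):
    im,d=r.get_image(n); np.savez(f"pics/{n}0.npz",im=im,d=d)
    cv2.imwrite(f"pics/{n}0.png",im[:,:,::-1])
    c=r.camera_info(n); print(n,c)
s=r.sense();print(s)
E
```

```text
pics
side {'K': array([[410.23833923,   0.        , 274.82182458],
       [  0.        , 410.23833923, 202.32968181],
       [  0.        ,   0.        ,   1.        ]]), 'distortion': array([0.02478017, 0.        , 0.        , 0.        , 0.        ]), 'view': array([[ 0.98225658, -0.18723752,  0.0106831 , -0.51733615],
       [ 0.13939565,  0.76701092,  0.62630911, -0.16185344],
       [-0.12546262, -0.61370707,  0.77950162, -0.78612974],
       [ 0.        ,  0.        ,  0.        ,  1.        ]])}
top {'K': array([[433.86676218,   0.        , 280.13571518],
       [  0.        , 433.86676218, 212.7661643 ],
       [  0.        ,   0.        ,   1.        ]]), 'distortion': array([-0.08141501,  0.        ,  0.        ,  0.        ,  0.        ]), 'view': array([[ 3.34452670e-02, -9.99440265e-01, -7.55817384e-04,
         7.34858569e-03],
       [ 9.75683866e-01,  3.24863590e-02,  2.16761689e-01,
        -5.67711926e-01],
       [-2.16615806e-01, -7.98709141e-03,  9.76224256e-01,
        -9.01309721e-01],
       [ 0.00000000e+00,  0.00000000e+00,  0.00000000e+00,
         1.00000000e+00]])}
{'t': 0.1, 'joint_pos': array([ 1.60217236,  0.50177158, -0.42680647,  1.55133142,  0.22079579,
        1.13835324, -0.21030053]), 'dq': array([-0.00090953, -0.00091434, -0.00288977, -0.00376982, -0.00093845,
       -0.00046396,  0.00064796]), 'effort': array([-1.13533970e-02, -5.70806158e+01, -5.83869517e+00, -2.81746709e+01,
        1.04232284e-02,  5.68345335e-03, -4.10287373e-05]), 'tcp_pos': array([ 0.14915199, -0.63200049,  0.23035788]), 'eef_rot': array([ 0.43922003,  0.55496872, -0.43839325,  0.55399173]), 'contact_force': array([0.34105219, 0.72637863, 0.82124257]), 'moment': array([-0.00150607, -0.01875853, -0.01648781]), 'grip_width': 1.0036564006447823}
```

View pics/side0.png

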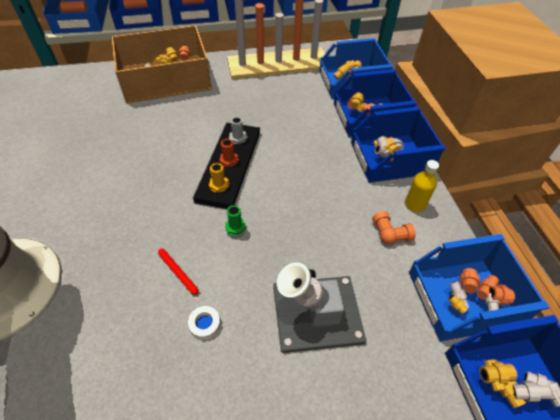

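View pics/top0.png

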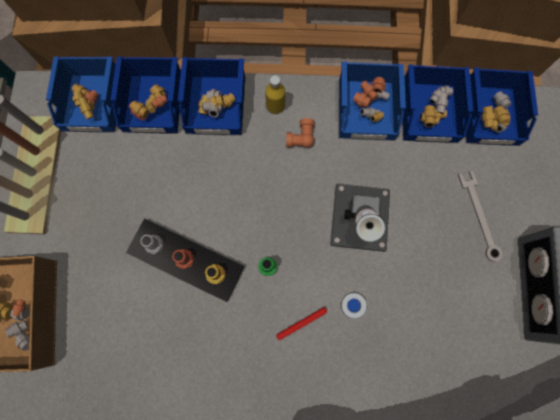

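```bash
cat >h.py <<'E'
import cv2,numpy as np
from scipy.spatial.transform import Rotation as R
def info(n):
    from bench import r
    return r.camera_info(n)
F=np.diag([1,-1,-1.])
def ray(c,uv):
    p=cv2.undistortPoints(np.array(uv,float).reshape(-1,1,2),c["K"],c["distortion"]).reshape(-1,2)
    V=c["view"];d=np.c_[p,np.ones(len(p))]@F@V[:3,:3]
    return -V[:3,:3].T@V[:3,3],d   # d scaled to unit optical depth
def plane(c,uv,z):
    o,d=ray(c,uv);return o+d*((z-o[2])/d[:,2])[:,None]
def tri(c1,u1,c2,u2):
    o1,d1=ray(c1,u1);o2,d2=ray(c2,u2);d1=d1[0];d2=d2[0]
    t=np.linalg.lstsq(np.c_[d1,-d2],o2-o1,rcond=None)[0]
    a=o1+t[0]*d1;b=o2+t[1]*d2
    return (a+b)/2,np.linalg.norm(a-b)
def proj(c,P):
    V=c["view"];q=(np.atleast_2d(P)@V[:3,:3].T+V[:3,3])@F
    return cv2.projectPoints(q,np.zeros(3),np.zeros(3),c["K"],c["distortion"])[0].reshape(-1,2)
def cloud(c,d,m):
    v,u=np.nonzero(m&(d>0));o,dd=ray(c,np.c_[u,v]);return o+dd*d[v,u][:,None],np.c_[u,v]
E
python3 - <<'E'
import numpy as np,cv2
for n,bs in (("side",[(185,110,90,110),(265,250,110,110)]),("top",[(120,210,130,100),(325,178,75,80)])):
    im=np.load(f"pics/{n}0.npz")["im"]
    a=[cv2.resize(im[y:y+h,x:x+w],(400,400),interpolation=cv2.INTER_CUBIC) if 0 else cv2.resize(im[y:y+h,x:x+w],None,fx=(f:=min(400/w,560/h)),fy=f,interpolation=cv2.INTER_CUBIC) for x,y,w,h in bs]
    H=max(i.shape[0] for i in a);a=[cv2.copyMakeBorder(i,0,H-i.shape[0],0,0,0) for i in a]
    cv2.imwrite(f"pics/{n}_crop.png",np.hstack(a)[:,:800,::-1])
E
```

```text
(no output)
```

View pics/side_crop.png

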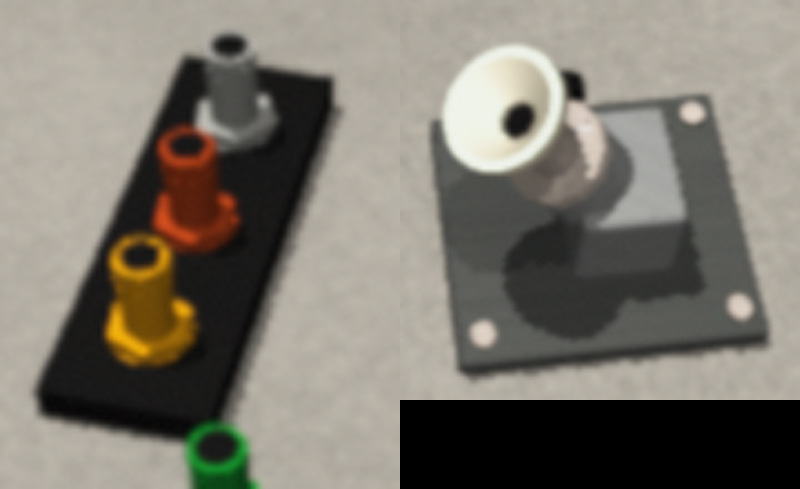

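View pics/top_crop.png

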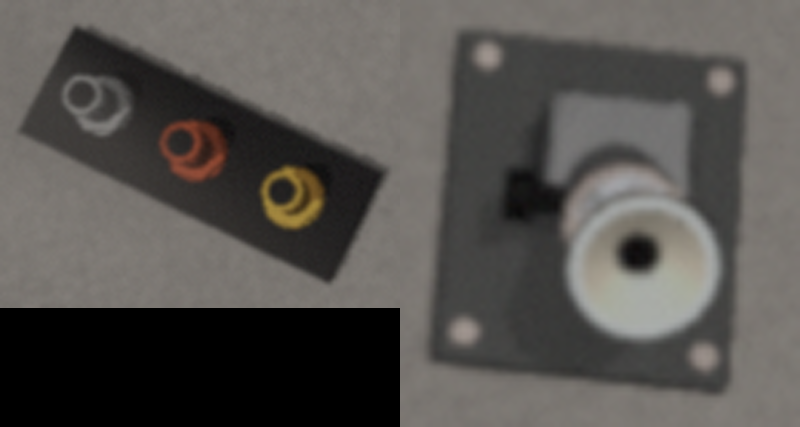

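```bash
cat >m.py <<'E'
from h import *
C={n:info(n) for n in("side","top")};D={n:np.load(f"pics/{n}0.npz") for n in C}
S,T=C["side"],C["top"]
# brass
boxes={"side":(200,155,35,45),"top":(195,255,40,35)}
for n in C:
    im=D[n]["im"];hsv=cv2.cvtColor(im,cv2.COLOR_RGB2HSV)
    x,y,w,h=boxes[n];m=np.zeros(im.shape[:2],bool);m[y:y+h,x:x+w]=1
    m&=(hsv[...,1]>110)&(hsv[...,0]>14)&(hsv[...,0]<32)&(hsv[...,2]>60)
    P,uv=cloud(C[n],D[n]["d"],m)
    print(n,"brass px",m.sum(),"z max",np.percentile(P[:,2],[50,90,97]))
    t=P[P[:,2]>np.percentile(P[:,2],97)-.006]; print(" top pts",len(t),t.mean(0),(t.max(0)+t.min(0))/2)
print("brass top tri",tri(S,(217.2,167.6),T,(211.6,272.7)))
print(plane(S,[(217.2,167.6)],.075),plane(T,[(211.6,272.7)],.075))
# tray corners z=.02
tc=np.array([(76,27),(20,130),(331,283),(385,170)])/3.077+(120,210)
print("tray",plane(T,tc,.02)); sc=np.array([(188,58),(332,80),(205,430-18),(40,395)])/4.444+(185,110)
print("tray side",plane(S,sc,.02))
# cup ellipse
E={}
for n,(x,y,w,h),th in(("side",(270,255,40,50),200),("top",(350,205,40,42),120)):
    im=D[n]["im"];hsv=cv2.cvtColor(im,cv2.COLOR_RGB2HSV)
    m=np.zeros(im.shape[:2],np.uint8);m[y:y+h,x:x+w]=255
    g=im.min(2); sub=g[y:y+h,x:x+w]
    m[(g<th)]=0
    k=cv2.findContours(m,cv2.RETR_EXTERNAL,cv2.CHAIN_APPROX_NONE)[0];k=max(k,key=cv2.contourArea)
    e=cv2.fitEllipse(k);E[n]=e;print(n,e)
    v=cv2.cvtColor(im,cv2.COLOR_RGB2BGR);f=6;v=cv2.resize(v[y-10:y+h+10,x-10:x+w+10],None,fx=f,fy=f,interpolation=cv2.INTER_CUBIC)
    cv2.ellipse(v,tuple([((e[0][0]-x+10+.5)*f,(e[0][1]-y+10+.5)*f),(e[1][0]*f,e[1][1]*f),e[2]]),(0,0,255),1)
    cv2.imwrite(f"pics/cup_{n}.png",v)
print("rim",tri(S,E["side"][0],T,E["top"][0]))
# plate screws
ts=np.array([(488,56),(720,80),(463,331),(704,356)],float);ts=(ts-(400,0))/5.333+(325,178)
ss=np.array([(693,112),(740,306),(483,334)],float);ss=(ss-(400,0))/3.636+(265,250)
print(plane(T,ts,.014));print(plane(S,ss,.014))
E
python3 m.py; python3 -c "
import cv2,numpy as np
a=cv2.imread('pics/cup_side.png');b=cv2.imread('pics/cup_top.png');H=max(len(a),len(b))
cv2.imwrite('pics/cup.png',np.hstack([cv2.copyMakeBorder(i,0,H-len(i),0,0,0) for i in(a,b)]))"
```

```text
side brass px 453 z max [0.03650446 0.07577713 0.07715819]
 top pts 87 [0.42798657 0.16708431 0.07557323] [0.42877574 0.16873456 0.07487252]
top brass px 292 z max [0.02787531 0.07498312 0.07680982]
 top pts 86 [0.43007381 0.16818744 0.07441821] [0.43021474 0.16830384 0.07490955]
brass top tri (array([0.43002396, 0.16796938, 0.07580298]), np.float64(0.003059258959813368))
[[0.43153979 0.16902379 0.075     ]] [[0.42855761 0.16793286 0.075     ]]
tray [[0.55166471 0.34194282 0.02      ]
 [0.47178009 0.37675798 0.02      ]
 [0.36900778 0.13694587 0.02      ]
 [0.45224852 0.10178614 0.02      ]]
tray side [[0.47316238 0.3755207  0.02      ]
 [0.5523278  0.34207321 0.02      ]
 [0.45067156 0.11170259 0.02      ]
 [0.37197884 0.13694435 0.02      ]]
side ((292.66766357421875, 279.31170654296875), (29.128862380981445, 35.28172302246094), 35.62443542480469)
top ((369.5271911621094, 225.5730438232422), (26.704668045043945, 31.499208450317383), 154.87913513183594)
rim (array([ 0.52647226, -0.15658143,  0.14077493]), np.float64(0.005286323173103925))
[[ 0.64153872 -0.1166157   0.014     ]
 [ 0.63409518 -0.22013695  0.014     ]
 [ 0.51774959 -0.10612566  0.014     ]
 [ 0.51009659 -0.21084862  0.014     ]]
[[ 0.64285921 -0.11306799  0.014     ]
 [ 0.63450698 -0.21699679  0.014     ]
 [ 0.50983155 -0.20774936  0.014     ]]
```

View pics/cup.png

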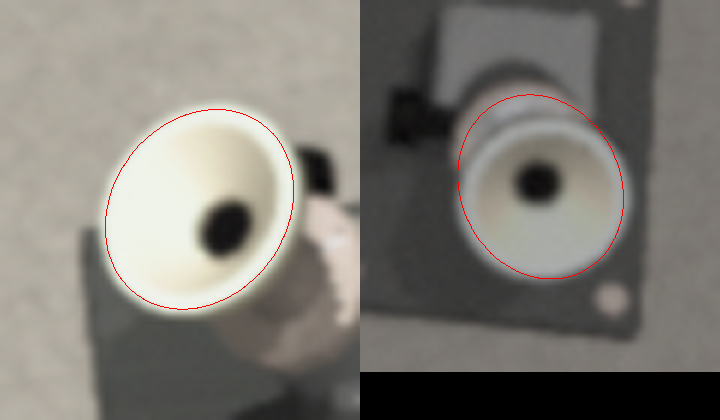

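```bash
cat >rim.py <<'E'
from h import *
C={n:info(n) for n in("side","top")};D={n:np.load(f"pics/{n}0.npz") for n in C}
E={};H={}
for n,c0,r0,r1 in(("side",(292.7,279.3),13,21),("top",(370.5,227.5),11,17.5)):
    im=D[n]["im"];g=cv2.GaussianBlur(im.min(2).astype(np.float32),(0,0),.7)
    a=np.deg2rad(np.arange(0,360,4));rr=np.arange(r0,r1,.1)
    X=(c0[0]+np.cos(a)[:,None]*rr).astype(np.float32);Y=(c0[1]+np.sin(a)[:,None]*rr).astype(np.float32)
    pr=cv2.remap(g,X,Y,cv2.INTER_CUBIC);gr=np.gradient(pr,axis=1);k=gr.argmin(1)
    pts=np.c_[X[np.arange(len(a)),k],Y[np.arange(len(a)),k]]; keep=np.ones(len(a),bool)
    for _ in range(6):
        e=cv2.fitEllipse(pts[keep]);th=np.deg2rad(e[2]);q=(pts-e[0])@np.array([[np.cos(th),-np.sin(th)],[np.sin(th),np.cos(th)]])
        d=np.abs(np.hypot(*(q/(np.array(e[1])/2)).T)-1);keep=d<max(.03,1.5*np.median(d))
    E[n]=e;print(n,e,keep.sum())
    x,y=int(c0[0])-12,int(c0[1])-12; s=g[y:y+25,x:x+25];m=(s<90 if n=="side" else s<75).astype(np.uint8)
    nb,l,st,ce=cv2.connectedComponentsWithStats(m)
    print([(st[i,4],(ce[i]+(x,y)).round(1)) for i in range(1,nb)])
    v=im[:,:,::-1];f=6;v=cv2.resize(v[y-10:y+40,x-10:x+40],None,fx=f,fy=f,interpolation=cv2.INTER_CUBIC)
    cv2.ellipse(v,tuple([((e[0][0]-x+10+.5)*f,(e[0][1]-y+10+.5)*f),(e[1][0]*f,e[1][1]*f),e[2]]),(0,0,255),1)
    H[n]=v
cv2.imwrite("pics/rim2.png",np.hstack([H["side"],H["top"]]))
p,gap=tri(C["side"],E["side"][0],C["top"],E["top"][0]);print("rim",p,gap)
for n in C:
    # rim centre at shallow constraint: show where each ray alone meets z of p
    print(n,plane(C[n],[E[n][0]],p[2]),"sz px/m",C[n]["K"][0,0])
E
python3 rim.py
```

```text
side ((292.8902282714844, 279.481689453125), (30.814868927001953, 37.151756286621094), 36.60927200317383) 77
[(np.int32(55), array([297.5, 282.7]))]
top ((370.1319274902344, 227.43560791015625), (27.124893188476562, 28.50459861755371), 80.5795669555664) 56
[(np.int32(6), array([381.3, 215.7])), (np.int32(41), array([369. , 224.8])), (np.int32(6), array([358.7, 238.3])), (np.int32(3), array([381.7, 238.7]))]
rim [ 0.52459518 -0.15759656  0.14146437] 0.0012325369566206928
side [[ 0.52397207 -0.15768303  0.14146437]] sz px/m 410.2383392260905
top [[ 0.52522216 -0.15759008  0.14146437]] sz px/m 433.86676217997547
```

View pics/rim2.png

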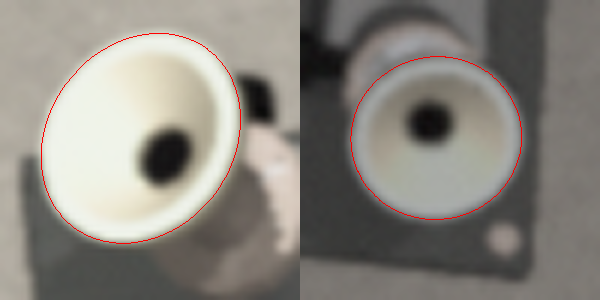

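```bash
cat >>h.py <<'E'
yaw=np.deg2rad(-4.5)
A=np.array([-.5*np.cos(yaw),-.5*np.sin(yaw),np.cos(np.pi/6)]) # cup axis up
RIM=np.array([.5246,-.1576,.1415]);B=np.array([.430,.1672])
def quat(x,zhint):
    x=x/np.linalg.norm(x);z=np.array(zhint,float);z-=x*(x@z);z/=np.linalg.norm(z)
    return R.from_matrix(np.c_[x,np.cross(z,x),z]).as_quat()
def jz(ang): return [np.cos(ang),np.sin(ang),0]
E
python3 - <<'E'
from h import *
from bench import r
c={n:info(n) for n in("side","top")}
print("hole",tri(c["side"],(297.5,282.7),c["top"],(369,224.8)), "axis",A)
print("green",tri(c["side"],(234,211.5),c["top"],(267,266)))
print("start jaw",R.from_quat(r.sense()["eef_rot"]).as_matrix().round(2).tolist())
for d in range(0,360,30):
    a=np.deg2rad(d)
    g=r.ik([*B,.034],quat(np.array([0,0,-1.]),jz(a)));g2=r.ik([*B,.28],quat(np.array([0,0,-1.]),jz(a)))
    y=np.array([-np.sin(yaw),np.cos(yaw),0]);x=np.cross(y,A);q=quat(-A,x*np.cos(a)+y*np.sin(a))
    k=[r.ik(RIM+A*s,q) for s in(.0,.07,.15)]
    f=lambda j:None if j is None else np.round(j,2).tolist()
    print(d,"G",f(g),g2 is not None,"C",f(k[0]),[i is not None for i in k])
E
```

```text
hole (array([ 0.53258613, -0.15792917,  0.12864039]), np.float64(0.001109817600123582)) axis [-0.49845867  0.03922955  0.8660254 ]
green (array([0.45013767, 0.05084185, 0.06566547]), np.float64(0.00447453358824707))
start jaw [[-0.0, 0.97, 0.23], [0.0, 0.23, -0.97], [-1.0, 0.0, -0.0]]
0 G [0.44, 0.77, -1.09, 2.13, 0.96, 0.86, -1.25] True C [1.28, 0.41, -1.08, 2.3, 1.16, 0.26, -0.83] [True, True, True]
30 G [0.55, 0.98, -1.31, 2.13, 1.15, 1.07, -0.86] True C [1.28, 0.41, -1.08, 2.3, 1.16, 0.26, -0.31] [True, True, True]
60 G [0.42, 0.75, -1.06, 2.13, 0.93, 0.83, -0.18] True C [1.28, 0.41, -1.08, 2.3, 1.16, 0.26, 0.22] [True, True, True]
90 G [0.3, 0.65, -0.89, 2.13, 0.78, 0.73, 0.46] True C [1.28, 0.41, -1.08, 2.3, 1.16, 0.26, 0.74] [True, True, True]
120 G [0.55, 0.98, -1.31, 2.13, 1.15, 1.07, 0.71] True C [1.42, 0.56, -1.3, 2.3, 1.35, 0.43, 1.13] [True, True, True]
150 G [0.55, 0.98, -1.31, 2.13, 1.15, 1.07, 1.23] True C [1.42, 0.56, -1.3, 2.3, 1.35, 0.43, 1.65] [True, False, False]
180 G [0.55, 0.98, -1.31, 2.13, 1.15, 1.07, 1.76] True C [0.11, 0.22, 0.23, 2.33, -1.11, 0.19, -1.84] [True, True, True]
210 G [0.55, 0.98, -1.31, 2.13, 1.15, 1.07, 2.28] True C [0.11, 0.22, 0.23, 2.33, -1.11, 0.19, -1.31] [True, True, True]
240 G [-0.63, 0.47, 0.24, 2.16, -0.21, 0.53, -2.33] True C [0.11, 0.22, 0.23, 2.33, -1.11, 0.19, -0.79] [True, True, True]
270 G [0.15, 0.56, -0.69, 2.14, 0.6, 0.64, -2.54] True C [0.11, 0.22, 0.23, 2.33, -1.11, 0.19, -0.27] [True, True, True]
300 G [0.16, 0.57, -0.71, 2.14, 0.62, 0.65, -2.03] True C [0.11, 0.22, 0.23, 2.33, -1.11, 0.19, 0.26] [True, True, True]
330 G [0.28, 0.64, -0.87, 2.13, 0.76, 0.72, -1.62] True C [1.2, 0.37, -0.99, 2.3, 1.04, 0.21, -1.26] [True, True, True]
```

```bash
python3 - <<'E'
from h import *
from bench import r
q=quat(np.array([0,0,-1.]),jz(np.deg2rad(157)))
r.goto([*B,.25],q);s=r.sense();print(s["t"],s["tcp_pos"],s["joint_pos"].round(2))
r.servo_line([*B,.10],v=.15)
for n in("side","top"):
    im,d=r.get_image(n);x,y=(160,80) if n=="side" else (150,200)
    cv2.imwrite(f"pics/pre_{n}.png",cv2.resize(im[y:y+140,x:x+130,::-1],None,fx=3,fy=3,interpolation=cv2.INTER_CUBIC))
a=[cv2.imread(f"pics/pre_{n}.png") for n in("side","top")];cv2.imwrite("pics/pre.png",np.hstack(a))
s=r.sense();print(s["t"],s["tcp_pos"],s["contact_force"])
E
```

```text
3.075 [0.43040257 0.16654175 0.24993826] [ 0.67  0.33 -1.28  1.97  0.36  1.1   1.98]
4.325 [0.43070676 0.1674168  0.10078506] [1.32427572 0.75980256 0.77838641]
```

View pics/pre.png

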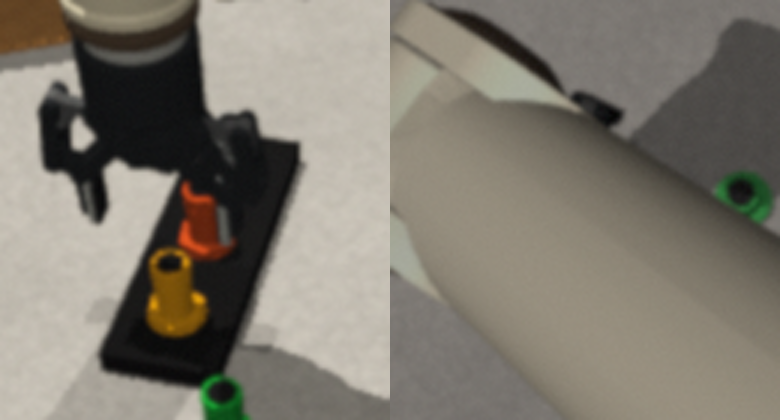

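```bash
python3 - <<'E'
from h import *
from bench import r
c=info("side");print((proj(c,[[*B,.113],[*B,.075]])-(160,80))*3)
hit=r.servo_line([*B,.034],v=.08,threshold=6);print(hit)
s0=r.sense();print(s0["t"],s0["tcp_pos"],s0["contact_force"])
if not hit:
    r.close(40);s=r.sense();print(s["t"],s["tcp_pos"],s["contact_force"],s["moment"],s["grip_width"])
E
```

```text
[[164.20715258 227.03132361]
 [169.71184635 264.89224025]]
False
5.3 [0.43024799 0.16748914 0.03429868] [ 0.21945673  0.16065066 -0.19272019]
5.8667 [0.43031124 0.16711751 0.03429387] [-0.69386333 -0.64960496  4.32065066] [-0.23683295  0.08540243 -0.03213   ] 0.3131464590066123
```

```bash
python3 - <<'E'
from h import *
from bench import r
r.servo_line([*B,.22],v=.15)
s=r.sense();print(s["t"],s["contact_force"],s["grip_width"])
y=np.array([-np.sin(yaw),np.cos(yaw),0]);q=quat(-A,y)
cur=s["joint_pos"];print(cur.round(2),r.ik(RIM+A*.08,q))
r.goto(RIM+A*.08,q)
s=r.sense();print(s["t"],s["tcp_pos"],s["tcp_pos"]-(RIM+A*.08),s["contact_force"],s["joint_pos"].round(2))
for n in("side","top"):
    im,d=r.get_image(n);np.savez(f"pics/{n}1.npz",im=im,d=d);x,y=(220,190) if n=="side" else (290,140)
    cv2.imwrite(f"pics/h_{n}.png",cv2.resize(im[y:y+140,x:x+130,::-1],None,fx=3,fy=3,interpolation=cv2.INTER_CUBIC))
a=[cv2.imread(f"pics/h_{n}.png") for n in("side","top")];cv2.imwrite("pics/h.png",np.hstack(a))
E
```

```text
7.2583 [-1.02648564  0.43867933 -1.95773878] 0.31343658830256227
[ 0.62  0.37 -1.23  2.    0.41  1.05  1.93] [ 1.37976252  0.04607087 -1.02895959  2.32255363 -0.33917307  0.30656247
  2.15219084]
8.4917 [ 0.48514636 -0.15276578  0.21071938] [ 4.23052533e-04  1.69585706e-03 -6.26548045e-05] [-0.06309269  0.9562092  -2.61345014] [ 1.38  0.05 -1.03  2.32 -0.34  0.31  2.15]
```

View pics/h.png

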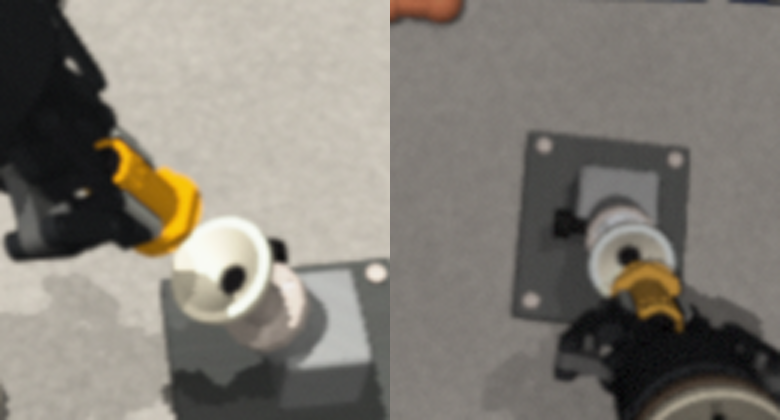

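```bash
python3 - <<'E'
from h import *
from bench import r
s=r.sense();t=s["tcp_pos"];X=R.from_quat(s["eef_rot"]).as_matrix()[:,0];print(s["t"],t-(RIM+A*.08),X,A,np.degrees(np.arccos(-X@A)))
N=t+X*.027; Z=-X
e1=np.cross(Z,[0,1,0]);e1/=np.linalg.norm(e1);e2=np.cross(Z,e1)
a=np.linspace(0,2*np.pi,40)
ims=[]
for n in("side","top"):
    c=info(n);im=np.load(f"pics/{n}1.npz")["im"];x,y=(240,210) if n=="side" else (340,190);f=6
    v=cv2.resize(im[y:y+90,x:x+65,::-1],None,fx=f,fy=f,interpolation=cv2.INTER_CUBIC)
    for h,rad,col in((.020,.0225,(0,0,255)),(.013,.022,(255,0,255)),(.068,.014,(255,0,0))):
        P=N+Z*h+rad*(np.cos(a)[:,None]*e1+np.sin(a)[:,None]*e2)
        p=((proj(c,P)-(x,y)+.5)*f).astype(np.int32);cv2.polylines(v,[p],True,col,1)
    P=RIM+.0285*(np.cos(a)[:,None]*e1+np.sin(a)[:,None]*e2)
    p=((proj(c,P)-(x,y)+.5)*f).astype(np.int32);cv2.polylines(v,[p],True,(0,255,0),1)
    ims.append(v)
cv2.imwrite("pics/ov.png",np.hstack(ims))
E
```

```text
8.5917 [8.13131963e-04 2.04014770e-03 6.56149305e-05] [ 0.49851307 -0.03635401 -0.86611957] [-0.49845867  0.03922955  0.8660254 ] 0.16487383957923002
```

View pics/ov.png

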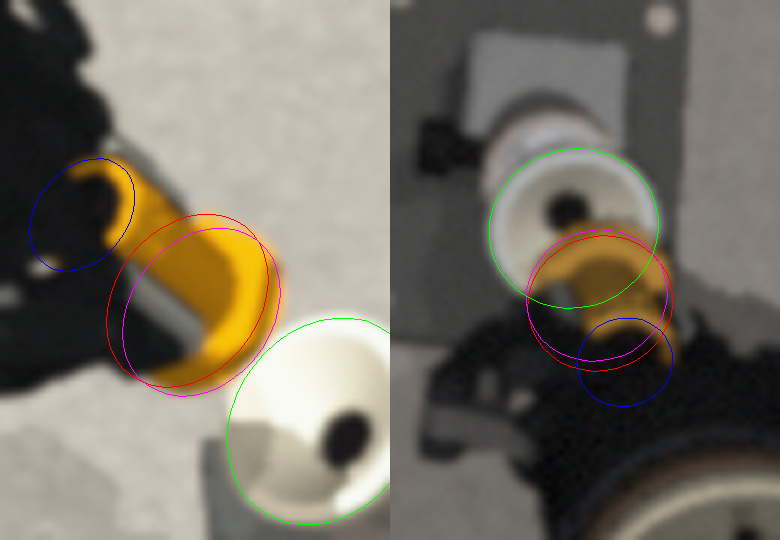

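```bash
cat >>h.py <<'E'
Y=np.array([-np.sin(yaw),np.cos(yaw),0]);Xh=np.cross(Y,A)
def loc(v): return np.array([v@Xh,v@Y,v@A])
E
python3 - <<'E'
from h import *
from bench import r
q=quat(-A,Y)
tg=RIM+A*.036
r.servo_line(tg,q,v=.08);e=r.sense()["tcp_pos"]-tg;print("err",loc(e))
off=-(e-A*(e@A)); r.servo_line(tg+off,q,v=.03);r.pause(.1)
s=r.sense();e=s["tcp_pos"]-tg;f0=s["contact_force"];print("err2",loc(e),"f",loc(f0),s["t"])
np.savez("st.npz",off=off,f0=f0)
hit=r.servo_line(RIM+A*.002+off,q,v=.02,threshold=2.5)
s=r.sense();print(hit,s["t"],"along",loc(s["tcp_pos"]-RIM)*1e3,"df",loc(s["contact_force"]-f0),s["moment"])
E
```

```text
Traceback (most recent call last):
bench.IKError: the arm cannot follow that straight line within its joint ranges
```

```bash
python3 - <<'E'
from h import *
from bench import r
f=lambda j:None if j is None else np.round(j,2).tolist()
for d in (60,75,90,105,120,135,270,240,0):
    a=np.deg2rad(d);q=quat(-A,Xh*np.cos(a)+Y*np.sin(a))
    print(d)
    for s in(.08,.036,.012,.0): print("   ",s,f(r.ik(RIM+A*s,q)))
E
```

```text
60
    0.08 [1.31, 0.04, -0.96, 2.32, -0.36, 0.31, 1.65]
    0.036 [0.73, 0.14, -0.42, 2.33, -0.37, 0.19, 1.65]
    0.012 [0.11, 0.18, 0.24, 2.34, -0.98, 0.2, 2.22]
    0.0 [0.11, 0.22, 0.23, 2.33, -1.11, 0.19, 2.35]
75
    0.08 [1.35, 0.04, -1.0, 2.32, -0.35, 0.31, 1.9]
    0.036 [0.73, 0.14, -0.42, 2.33, -0.37, 0.19, 1.91]
    0.012 [0.11, 0.18, 0.24, 2.34, -0.98, 0.2, 2.48]
    0.0 [1.28, 0.41, -1.08, 2.3, 1.16, 0.26, 0.48]
90
    0.08 [1.38, 0.05, -1.03, 2.32, -0.34, 0.31, 2.15]
    0.036 [0.73, 0.14, -0.42, 2.33, -0.37, 0.19, 2.17]
    0.012 [1.29, 0.35, -1.07, 2.31, 0.96, 0.23, 0.92]
    0.0 [1.28, 0.41, -1.08, 2.3, 1.16, 0.26, 0.74]
105
    0.08 [1.41, 0.05, -1.06, 2.32, -0.33, 0.31, 2.4]
    0.036 [0.73, 0.14, -0.42, 2.33, -0.37, 0.19, 2.43]
    0.012 [1.29, 0.35, -1.07, 2.31, 0.96, 0.23, 1.19]
    0.0 [1.28, 0.41, -1.08, 2.3, 1.16, 0.26, 1.0]
120
    0.08 [-1.13, -0.3, 1.36, 2.38, 0.55, 0.35, 1.84]
    0.036 [1.2, 0.21, -0.92, 2.32, 0.22, 0.19, 2.14]
    0.012 [1.29, 0.35, -1.07, 2.31, 0.96, 0.23, 1.45]
    0.0 [1.28, 0.41, -1.08, 2.3, 1.16, 0.26, 1.27]
135
    0.08 [-1.13, -0.3, 1.36, 2.38, 0.55, 0.35, 2.1]
    0.036 [1.21, 0.21, -0.94, 2.32, 0.24, 0.19, 2.38]
    0.012 [1.29, 0.35, -1.07, 2.31, 0.96, 0.23, 1.71]
    0.0 [1.28, 0.41, -1.08, 2.3, 1.16, 0.26, 1.53]
270
    0.08 [1.38, 0.05, -1.03, 2.32, -0.34, 0.31, 2.15]
    0.036 [-0.7, 0.23, 1.15, 2.37, -1.17, 0.39, -0.22]
    0.012 [-0.48, 0.26, 0.91, 2.35, -1.3, 0.35, -0.1]
    0.0 [-0.29, 0.26, 0.68, 2.34, -1.33, 0.3, -0.08]
240
    0.08 [0.34, -0.0, 0.01, 2.35, -0.45, 0.31, -1.43]
    0.036 [-0.85, 0.39, 1.38, 2.37, -1.35, 0.56, -0.6]
    0.012 [-0.48, 0.26, 0.91, 2.35, -1.3, 0.35, -0.62]
    0.0 [-0.29, 0.26, 0.68, 2.34, -1.33, 0.3, -0.6]
0
    0.08 [1.22, 0.03, -0.86, 2.33, -0.38, 0.31, 0.62]
    0.036 [0.75, 0.14, -0.44, 2.33, -0.35, 0.19, 0.58]
    0.012 [0.11, 0.18, 0.24, 2.34, -0.98, 0.2, 1.18]
    0.0 [0.11, 0.22, 0.23, 2.33, -1.11, 0.19, 1.3]
```

```bash
cat >fk.py <<'E'
from h import *
from scipy.optimize import least_squares
import itertools
def rots(w,Q):
    Rs=[R.from_rotvec(np.outer(Q[:,i],w[i])) for i in range(7)];c=[];a=R.identity(len(Q))
    for x in Rs: a=a*x;c.append(a)
    return c
if __name__=="__main__":
    from bench import r
    rng=np.random.default_rng(0);Q=[];P=[];O=[]
    while len(Q)<150:
        p=rng.uniform([.3,-.5,.1],[.7,.5,.5]);o=R.from_rotvec(rng.normal(size=3)*.5)*R.from_quat(quat(-A,Y))
        j=r.ik(p,o.as_quat())
        if j is not None: Q.append(j);P.append(p);O.append(o.as_quat())
    s=r.sense();Q=np.array(Q);P=np.array(P);O=R.from_quat(O);print(Q.std(0))
    best=None
    for sg in itertools.product([1,-1],repeat=7):
        w0=np.array([[0,sg[i],0] if i%2 else [0,0,sg[i]] for i in range(7)],float)
        c=rots(w0,Q)[-1]; M=(c.inv()*O).mean(); e=(M.inv()*(c.inv()*O)).magnitude().mean()
        if best is None or e<best[0]: best=(e,w0,M)
        if e<.05: break
    print(best[0],best[1].tolist())
    f=lambda x:((rots(x[:21].reshape(7,3),Q)[-1]*R.from_rotvec(x[21:])).inv()*O).as_rotvec().ravel()
    so=least_squares(f,np.r_[best[1].ravel(),best[2].as_rotvec()]);print("rot res",np.abs(so.fun).max())
    w=so.x[:21].reshape(7,3);M=so.x[21:];c=rots(w,Q)
    G=np.concatenate([np.tile(np.eye(3),(len(Q),1,1))]+[x.as_matrix() for x in c],axis=2).reshape(-1,24)
    L,*_=np.linalg.lstsq(G,P.ravel(),rcond=None);print("pos res",np.abs(G@L-P.ravel()).max());print(w.round(3).tolist())
    np.savez("fk.npz",w=w,M=M,L=L)
else:
    z=np.load("fk.npz")
    def fk(q):
        c=rots(z["w"],np.atleast_2d(q));p=z["L"][:3]+sum(c[i].as_matrix()[0]@z["L"][3+3*i:6+3*i] for i in range(7))
        return p,(c[-1]*R.from_rotvec(z["M"]))[0]
E
python3 fk.py
```

```text
[0.965374   0.38329397 0.74089732 0.36072713 1.0141088  0.46782446
 1.36265016]
6.4353551414633e-12 [[0.0, 0.0, -1.0], [0.0, 1.0, 0.0], [0.0, 0.0, -1.0], [0.0, 1.0, 0.0], [0.0, 0.0, -1.0], [0.0, 1.0, 0.0], [0.0, 0.0, -1.0]]
rot res 6.95196678002219e-11
pos res 7.732869899967909e-11
[[0.0, 0.0, -1.0], [0.0, 1.0, 0.0], [0.0, 0.0, -1.0], [0.0, 1.0, 0.0], [0.0, 0.0, -1.0], [0.0, 1.0, 0.0], [0.0, 0.0, -1.0]]
```

```bash
cat >scan.py <<'E'
from h import *
from fk import fk
from scipy.optimize import least_squares
lo=np.array([-2.88,-.31,-1.54,.2,-1.41,.19,-2.57]);hi=np.array([2.88,2.03,1.56,2.42,4.55,2.02,2.57])
def solve(p,q3,q0,d=None):
    def f(x):
        q=np.insert(x,2,q3);pp,o=fk(q);ax=o.as_matrix()
        e=np.r_[(pp-p)*10,ax[:,0]+A]
        return e if d is not None else np.r_[e,.0*x]
    x0=np.delete(q0,2)
    s=least_squares(f,np.clip(x0,np.delete(lo,2)+1e-6,np.delete(hi,2)-1e-6),bounds=(np.delete(lo,2),np.delete(hi,2)))
    return np.insert(s.x,2,q3),np.abs(s.fun).max()
if __name__=="__main__":
  for q0 in([1.42,.56,-1.3,2.3,1.35,.43,1.13],[-.48,.26,.91,2.35,-1.3,.35,-.1]):
    print("seed",q0)
    for q3 in (np.arange(-1.5,-.7,.1) if q0[2]<0 else np.arange(.6,1.5,.1)):
        row=[]
        for s in(0,.02,.036,.06,.09):
            q,e=solve(RIM+A*s,q3,np.array(q0));row.append(f"{np.minimum(q-lo,hi-q)[[3,4,5]].round(2)}" if e<1e-5 else "x")
        print(round(q3,2),row)
E
python3 scan.py
```

```text
seed [1.42, 0.56, -1.3, 2.3, 1.35, 0.43, 1.13]
-1.5 ['[0.12 2.91 0.51]', '[0.11 2.78 0.41]', '[0.11 2.64 0.32]', '[0.1  2.28 0.19]', '[0.1  1.08 0.15]']
-1.4 ['[0.12 2.84 0.36]', '[0.11 2.68 0.27]', '[0.11 2.49 0.2 ]', '[0.1  2.02 0.11]', '[0.1  1.01 0.15]']
-1.3 ['[0.12 2.77 0.24]', '[0.11 2.56 0.17]', '[0.11 2.32 0.12]', '[0.1  1.78 0.07]', '[0.1  0.99 0.15]']
-1.2 ['[0.12 2.68 0.15]', '[0.11 2.43 0.09]', '[0.11 2.14 0.06]', '[0.1  1.58 0.06]', '[0.1  0.98 0.16]']
-1.1 ['[0.12 2.59 0.08]', '[0.11 2.27 0.04]', '[0.11 1.94 0.03]', '[0.1  1.43 0.05]', '[0.1  0.97 0.16]']
-1.0 ['[0.12 2.47 0.02]', '[0.11 2.1  0.  ]', '[0.1  1.76 0.01]', '[0.1  1.32 0.05]', '[0.1  0.96 0.16]']
-0.9 ['x', 'x', 'x', '[0.1  1.23 0.05]', '[0.1  0.96 0.16]']
-0.8 ['x', 'x', 'x', '[0.09 1.16 0.06]', '[0.09 0.96 0.16]']
seed [-0.48, 0.26, 0.91, 2.35, -1.3, 0.35, -0.1]
0.6 ['[0.08 0.12 0.08]', '[0.07 0.33 0.07]', '[0.06 0.52 0.08]', '[0.06 0.79 0.09]', '[0.06 1.08 0.14]']
0.7 ['[0.08 0.08 0.11]', '[0.07 0.28 0.09]', '[0.06 0.47 0.09]', '[0.06 0.77 0.1 ]', '[0.05 1.11 0.14]']
0.8 ['[0.07 0.04 0.15]', '[0.06 0.24 0.12]', '[0.06 0.43 0.1 ]', '[0.05 0.75 0.1 ]', '[0.05 1.15 0.14]']
0.9 ['[0.07 0.   0.19]', '[0.06 0.19 0.15]', '[0.06 0.38 0.12]', '[0.05 0.73 0.11]', '[0.05 1.2  0.13]']
1.0 ['x', '[0.06 0.14 0.18]', '[0.06 0.33 0.15]', '[0.05 0.7  0.11]', '[0.05 1.27 0.13]']
1.1 ['x', '[0.06 0.09 0.23]', '[0.05 0.27 0.18]', '[0.05 0.67 0.12]', '[0.05 1.38 0.13]']
1.2 ['x', '[0.06 0.04 0.29]', '[0.05 0.21 0.22]', '[0.05 0.62 0.13]', '[0.04 1.58 0.14]']
1.3 ['x', 'x', '[0.05 0.13 0.29]', '[0.05 0.55 0.16]', 'x']
1.4 ['x', 'x', '[0.05 0.05 0.39]', '[0.05 0.44 0.2 ]', 'x']
```

```bash
cat >sol.py <<'E'
from scan import *
from fk import rots,z
def pts(q):
    c=rots(z["w"],np.atleast_2d(q));p=z["L"][:3].copy();o=[]
    for i in range(7): p=p+c[i].as_matrix()[0]@z["L"][3+3*i:6+3*i];o.append(p)
    return np.array(o)
def solve6(p,quatn,q3,q0):
    Ro=R.from_quat(quatn)
    def f(x):
        pp,o=fk(np.insert(x,2,q3));return np.r_[(pp-p)*10,(o.inv()*Ro).as_rotvec()]
    l,h=np.delete(lo,2),np.delete(hi,2)
    s=least_squares(f,np.clip(np.delete(q0,2),l+1e-6,h-1e-6),bounds=(l,h));return np.insert(s.x,2,q3),np.abs(s.fun).max()
E
python3 - <<'E'
from sol import *
from bench import r
q=quat(-A,Y);cur=r.sense()["joint_pos"];cmd=cur
print("now",cur.round(2));print(pts(cur).round(3)[[1,2,3,4]].tolist())
for q3 in(-1.2,-1.4):
    x=cur
    for s in(.08,.07,.06,.05,.04,.03,.02,.01,0,-.005):
        x,e=solve6(RIM+A*s,q,q3,x)
        if s==.08:
            x1=x;dv=[np.array(loc(fk(cur+(x-cur)*t)[0]-fk(cur)[0]))*1e3 for t in(.25,.5,.75,1)];print("dev mm",np.round(dv,1).tolist())
        print(q3,s,x.round(2),f"{e:.0e}")
    print(pts(x).round(3)[[1,2,3,4]].tolist())
E
```

```text
now [ 1.38  0.05 -1.03  2.32 -0.34  0.31  2.15]
[[-0.012, -0.014, 0.599], [-0.012, -0.032, 0.851], [0.146, -0.088, 0.687], [0.307, -0.139, 0.522]]
dev mm [[-0.5, -0.5, -0.2], [-0.7, -1.0, -0.2], [-0.8, -1.6, -0.0], [-0.6, -2.1, 0.3]]
-1.2 0.08 [ 1.54  0.07 -1.2   2.32 -0.26  0.3   2.08] 5e-11
-1.2 0.07 [ 1.51  0.13 -1.2   2.32 -0.06  0.27  1.89] 1e-09
-1.2 0.06 [ 1.49  0.18 -1.2   2.32  0.17  0.25  1.67] 4e-10
-1.2 0.05 [ 1.46  0.24 -1.2   2.32  0.41  0.24  1.45] 3e-10
-1.2 0.04 [ 1.44  0.29 -1.2   2.31  0.64  0.25  1.23] 9e-10
-1.2 0.03 [ 1.42  0.34 -1.2   2.31  0.85  0.26  1.04] 3e-15
-1.2 0.02 [ 1.4   0.39 -1.2   2.31  1.02  0.28  0.88] 2e-15
-1.2 0.01 [ 1.38  0.44 -1.2   2.3   1.16  0.31  0.75] 1e-09
-1.2 0 [ 1.36  0.48 -1.2   2.3   1.27  0.34  0.65] 4e-10
-1.2 -0.005 [ 1.35  0.51 -1.2   2.3   1.32  0.36  0.61] 7e-15
[[0.012, -0.123, 0.567], [0.037, -0.248, 0.786], [0.192, -0.198, 0.616], [0.348, -0.144, 0.448]]
dev mm [[-3.0, -0.3, -1.8], [-4.2, -0.6, -2.4], [-3.4, -1.2, -1.7], [-0.6, -2.1, 0.3]]
-1.4 0.08 [ 1.72  0.13 -1.4   2.32 -0.04  0.3   1.88] 4e-13
-1.4 0.07 [ 1.67  0.21 -1.4   2.32  0.31  0.28  1.55] 5e-15
-1.4 0.06 [ 1.63  0.29 -1.4   2.32  0.61  0.3   1.27] 3e-15
-1.4 0.05 [ 1.6   0.37 -1.4   2.32  0.84  0.33  1.05] 3e-15
-1.4 0.04 [ 1.57  0.43 -1.4   2.31  1.02  0.37  0.89] 4e-15
-1.4 0.03 [ 1.54  0.5  -1.4   2.31  1.16  0.42  0.77] 1e-15
-1.4 0.02 [ 1.52  0.56 -1.4   2.31  1.27  0.46  0.68] 7e-10
-1.4 0.01 [ 1.49  0.62 -1.4   2.3   1.36  0.51  0.62] 2e-10
-1.4 0 [ 1.47  0.68 -1.4   2.3   1.43  0.55  0.57] 3e-11
-1.4 -0.005 [ 1.46  0.7  -1.4   2.3   1.46  0.57  0.55] 2e-15
[[0.003, -0.164, 0.539], [0.02, -0.331, 0.728], [0.184, -0.24, 0.586], [0.348, -0.144, 0.448]]
```

```bash
cat > go.py <<'E'
from sol import *
from bench import r
q=quat(-A,Y);x=r.sense()["joint_pos"];prev=x
for s in(.08,.058,.04):
    x,e=solve6(RIM+A*s,q,-1.4,x)
    dv=[loc(fk(prev+(x-prev)*t)[0]-RIM)*1e3 for t in(.25,.5,.75,1)];print(s,np.round(dv,1).tolist());prev=x
    r.move_j(x)
tg=RIM+A*.04
s=r.sense();e=s["tcp_pos"]-tg;print("err",loc(e)*1e3,s["t"])
off=-(e-A*(e@A)); r.servo_line(tg+off,q,v=.03);r.pause(.1)
s=r.sense();e=s["tcp_pos"]-tg;f0=s["contact_force"];print("err2",loc(e)*1e3,"f",loc(f0),s["t"],s["joint_pos"].round(2))
np.savez("st.npz",off=off,f0=f0)
E
python3 go.py
```

```text
0.08 [[-2.4, 1.8, 77.9], [-3.6, 1.5, 77.3], [-2.8, 0.9, 78.0], [-0.0, -0.0, 80.0]]
0.058 [[-4.0, 0.2, 75.1], [-5.4, -0.1, 69.8], [-4.0, -0.3, 64.1], [0.0, -0.0, 58.0]]
0.04 [[-1.6, 0.5, 53.8], [-2.2, 0.5, 49.3], [-1.6, 0.3, 44.8], [-0.0, 0.0, 40.0]]
err [-0.23659955  0.38026771  0.03133447] 10.225
err2 [ 0.28509896 -0.71896378  0.21271282] f [-1.29436191  0.87808354 -1.37793082] 10.575 [ 1.57  0.43 -1.4   2.31  1.02  0.37  0.89]
```

```bash
python3 - <<'E'
from h import *
from bench import r
s=r.sense();t=s["tcp_pos"];X=R.from_quat(s["eef_rot"]).as_matrix()[:,0];print(s["t"],loc(t-RIM)*1e3,np.degrees(np.arccos(-X@A)))
N=RIM+A*(.040-.027); Z=A
e1,e2=Xh,Y
a=np.linspace(0,2*np.pi,40)
ims=[]
for n in("side","top"):
    c=info(n);im,_=r.get_image(n);x,y=(250,230) if n=="side" else (337,190);f=6
    v=cv2.resize(im[y:y+90,x:x+65,::-1],None,fx=f,fy=f,interpolation=cv2.INTER_CUBIC)
    for h,rad,col in((.020,.0225,(0,0,255)),(.013,.022,(255,0,255)),(.068,.014,(255,0,0))):
        P=N+Z*h+rad*(np.cos(a)[:,None]*e1+np.sin(a)[:,None]*e2)
        p=((proj(c,P)-(x,y)+.5)*f).astype(np.int32);cv2.polylines(v,[p],True,col,1)
    P=RIM+.0285*(np.cos(a)[:,None]*e1+np.sin(a)[:,None]*e2)
    p=((proj(c,P)-(x,y)+.5)*f).astype(np.int32);cv2.polylines(v,[p],True,(0,255,0),1)
    ims.append(v)
cv2.imwrite("pics/ov2.png",np.hstack(ims))
E
```

```text
10.575 [ 0.28509896 -0.71896378 40.21271282] 0.05934796675113991
```

View pics/ov2.png

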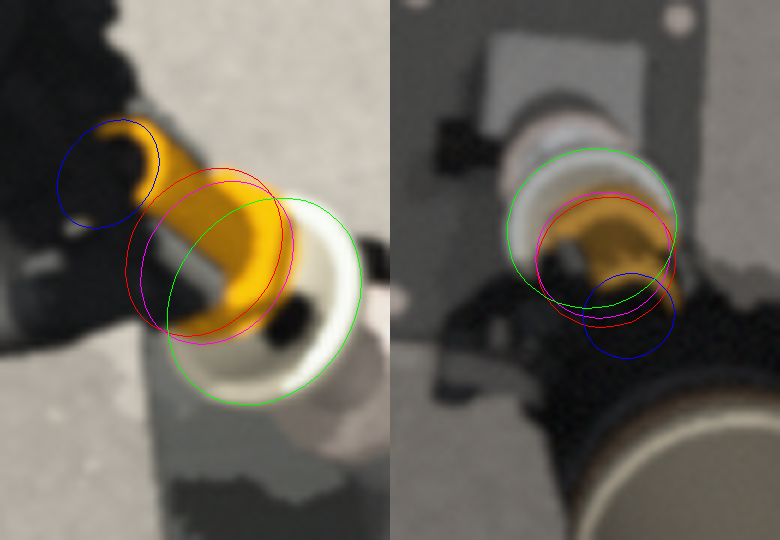

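```bash
python3 - <<'E'
from h import *
from bench import r
q=quat(-A,Y);f0=np.mean([r.sense()["contact_force"] for _ in range(3)],0)
r.servo_line(RIM+A*.020,q,v=.04)
s=r.sense();f0=s["contact_force"];print(s["t"],loc(s["tcp_pos"]-RIM)*1e3,loc(f0))
hit=r.servo_line(RIM+A*.002,q,v=.015,threshold=2.5)
s=r.sense();print(hit,s["t"],"at",loc(s["tcp_pos"]-RIM)*1e3,"f",loc(s["contact_force"]),"df",loc(s["contact_force"]-f0),s["moment"])
np.savez("st.npz",f0=f0)
E
```

```text
11.325 [ 0.0493834   0.28355686 20.02568499] [-1.53851251 -0.33140279 -2.53032803]
True 11.9167 at [-1.45427263 -0.12533366 13.60431472] f [-1.61051361  1.09555745 -1.50136652] df [-0.0720011   1.42696023  1.02896151] [0.1606945  0.85858852 0.08993373]
```

```bash
cat >>h.py <<'E'
def avg(r,n=5,dt=.02):
    F=[];P=[];M=[]
    for _ in range(n):
        r.pause(dt);s=r.sense();F.append(loc(s["contact_force"]));P.append(loc(s["tcp_pos"]-RIM)*1e3);M.append(loc(s["moment"]))
    return np.mean(F,0).round(2),np.mean(P,0).round(2),np.mean(M,0).round(3),s["t"]
E
python3 - <<'E'
from h import *
from bench import r
q=quat(-A,Y)
print(*avg(r))
for k in(.0125,.0110,.0095):
    r.servo_line(RIM+A*k,q,v=.02);print(k,*avg(r))
E
```

```text
[-1.35  0.02 -2.28] [-1.95 -0.08 13.6 ] [0.001 0.829 0.012] 12.0
0.0125 [-5.31  0.12  0.94] [-1.49 -0.04 12.34] [ 0.032  1.752 -0.027] 12.3417
0.011 [-5.75  0.33  2.83] [-1.47 -0.06 10.89] [ 0.037  1.853 -0.032] 12.675
0.0095 [-5.92  0.08  4.19] [-1.46 -0.05  9.42] [ 0.035  1.875 -0.048] 13.0083
```

```bash
python3 - <<'E'
from h import *
from bench import r
q=quat(-A,Y)
for dx in(-.0015,-.003):
    r.servo_line(RIM+A*.0095+Xh*dx,q,v=.02);print(dx,*avg(r))
E
```

```text
-0.0015 [-4.11  0.6   3.74] [-1.89  0.12  9.55] [ 0.088  1.503 -0.004] 13.3417
-0.003 [-2.25  1.04  3.73] [-2.43  0.2   9.6 ] [ 0.193  0.967 -0.001] 13.675
```

```bash
python3 - <<'E'
from h import *
from bench import r
q=quat(-A,Y);L=-.0036*Xh+.0008*Y;b=-2.35
k=.0075;r.servo_line(RIM+A*k+L,q,v=.02);F,P,M,t=avg(r);print(k,F,P,M,t)
for i in range(3):
    n=F[2]-b
    if abs(n-10)<.5: break
    k-=np.clip((10-n)/1.1*1e-3,-.003,.003);r.servo_line(RIM+A*k+L,q,v=.02);F,P,M,t=avg(r,4);print(k,F,P,M,t,F[2]-b)
print(avg(r,8,.1))
np.savez("st2.npz",k=k,L=L)
E
```

```text
0.0075 [-0.03 -1.01  6.11] [-2.66  0.4   7.57] [-0.307  0.456 -0.002] 14.0167
0.0061 [-0.5  -1.19  7.16] [-2.65  0.38  6.22] [-0.294  0.469 -0.017] 14.3333 9.51
(array([-0.03, -1.15,  7.45]), array([-2.66,  0.38,  6.24]), array([-0.303,  0.472, -0.025]), 15.1333)
```

```bash
python3 - <<'E'
from h import *
from bench import r
q=quat(-A,Y);L=-.0032*Xh+.0004*Y
r.servo_line(RIM+A*.0059+L,q,v=.02);print(avg(r,7,.1))
s=r.sense();X=R.from_quat(s["eef_rot"]).as_matrix()[:,0];print(np.degrees(np.arccos(-X@A)),s["grip_width"])
N=RIM-Xh*.0027+A*(.0062-.027);a=np.linspace(0,2*np.pi,40);ims=[]
for n in("side","top"):
    c=info(n);im,_=r.get_image(n);x,y=(250,230) if n=="side" else (337,190);f=6
    v=cv2.resize(im[y:y+90,x:x+65,::-1],None,fx=f,fy=f,interpolation=cv2.INTER_CUBIC)
    for h,rad,col in((.020,.0225,(0,0,255)),(.068,.014,(255,0,0)),(.015,.0285,(0,255,0))):
        P=N+A*h+rad*(np.cos(a)[:,None]*Xh+np.sin(a)[:,None]*Y)
        p=((proj(c,P)-(x,y)+.5)*f).astype(np.int32);cv2.polylines(v,[p],True,col,1)
    ims.append(v)
cv2.imwrite("pics/ov3.png",np.hstack(ims))
E
```

```text
(array([-0.62, -0.42,  7.71]), array([-2.59,  0.33,  6.01]), array([-0.145,  0.588, -0.005]), 16.0833)
0.050563830192890256 0.3155901868730179
```

View pics/ov3.png

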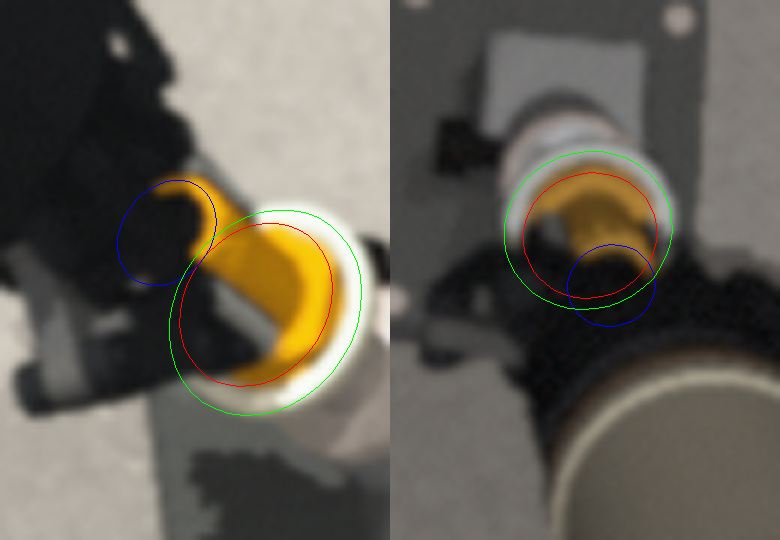

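```bash
python3 - <<'E'
from h import *
from bench import r
q=quat(-A,Y);L=-.0031*Xh+.0003*Y
r.servo_line(RIM+A*.0123+L,q,v=.02);print(avg(r,5))
im,_=r.get_image("side");im2,_=r.get_image("top")
r.let_go();print(avg(r,3),r.sense()["grip_width"])
p=r.sense()["tcp_pos"]
r.servo_line(RIM+L+A*.030,q,v=.04);print(avg(r,2))
r.servo_line(RIM+L+A*.085,q,v=.08);print(avg(r,2))
ims=[]
for n in("side","top"):
    c=info(n);im,d=r.get_image(n);np.savez(f"pics/{n}2.npz",im=im,d=d);x,y=(250,220) if n=="side" else (337,180);f=6
    ims.append(cv2.resize(im[y:y+90,x:x+65,::-1],None,fx=f,fy=f,interpolation=cv2.INTER_CUBIC))
cv2.imwrite("pics/rel.png",np.hstack(ims))
E
```

```text
(array([0.39, 0.19, 0.29]), array([-2.85,  0.33, 12.31]), array([-0.008,  0.412, -0.009]), 16.7333)
(array([-0.08, -0.54,  0.34]), array([-3.11,  0.3 , 12.3 ]), array([0.015, 0.49 , 0.01 ]), 17.4833) 1.001771992495584
(array([-0.41, -0.79, -0.34]), array([-3.16,  0.05, 29.95]), array([ 0.006,  0.521, -0.044]), 18.1083)Traceback (most recent call last):
  File "<stdin>", line 9, in <module>
bench.IKError: the arm cannot follow that straight line within its joint ranges
```

```bash
python3 - <<'E'
from sol import *
from bench import r
q=quat(-A,Y);L=-.003*Xh
x=r.sense()["joint_pos"];print(x.round(2));q3=x[2];prev=x;W=[]
for s in(.045,.06,.075,.095):
    x,e=solve6(RIM+L+A*s,q,q3,x)
    dv=[loc(fk(prev+(x-prev)*t)[0]-RIM-L)*1e3 for t in(.25,.5,.75,1)];print(s,f"{e:.0e}",x.round(2),np.round(dv,1).tolist());prev=x;W.append((x,e))
if all(e<1e-6 for _,e in W):
    for x,_ in W: r.move_j(x)
    print(avg(r,2))
    ims=[]
    for n in("side","top"):
        im,d=r.get_image(n);np.savez(f"pics/{n}2.npz",im=im,d=d);xx,y=(250,220) if n=="side" else (337,180);f=6
        ims.append(cv2.resize(im[y:y+90,xx:xx+65,::-1],None,fx=f,fy=f,interpolation=cv2.INTER_CUBIC))
    cv2.imwrite("pics/rel.png",np.hstack(ims))
E
```

```text
[ 1.5   0.42 -1.33  2.32  1.06  0.34  0.85]
0.045 7e-12 [ 1.54  0.33 -1.33  2.32  0.79  0.29  1.1 ] [[-1.0, 0.2, 33.8], [-1.3, 0.2, 37.6], [-0.9, 0.2, 41.4], [0.0, 0.0, 45.0]]
0.06 1e-09 [ 1.59  0.24 -1.33  2.32  0.41  0.26  1.45] [[-1.2, 0.1, 48.9], [-1.6, 0.1, 52.7], [-1.2, 0.1, 56.4], [0.0, -0.0, 60.0]]
0.075 6e-13 [ 1.64  0.13 -1.33  2.33 -0.04  0.28  1.88] [[-1.5, -0.5, 63.9], [-2.0, -0.5, 67.8], [-1.5, -0.3, 71.5], [0.0, -0.0, 75.0]]
0.095 2e-15 [ 1.74 -0.04 -1.33  2.32 -0.56  0.38  2.38] [[-3.5, -1.9, 80.6], [-4.9, -2.3, 85.8], [-3.8, -1.5, 90.6], [-0.0, 0.0, 95.0]]
(array([-0.47, -0.18, -0.33]), array([-3.47, -0.1 , 94.84]), array([ 0.043,  0.529, -0.032]), 20.0333)
```

View pics/rel.png

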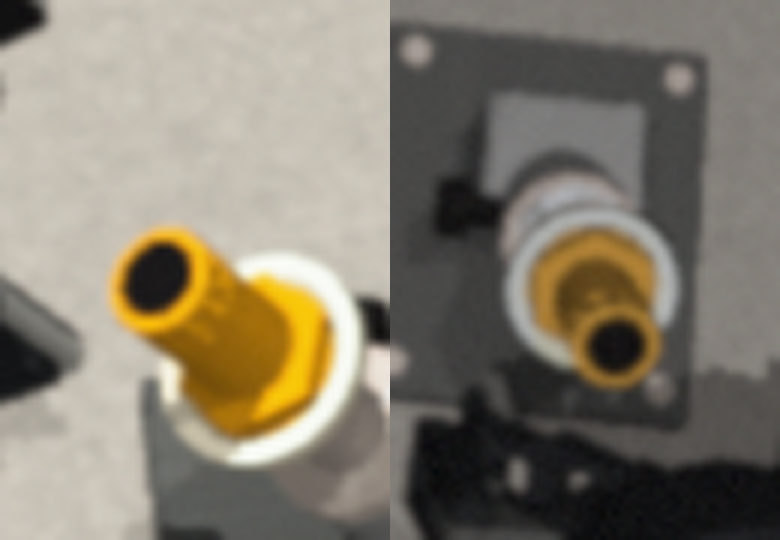

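```bash
python3 - <<'E'
from h import *
c={n:info(n) for n in("side","top")}
p,g=tri(c["side"],(275.7,265.8),c["top"],(373.7,236.7));v=p-RIM;print(p,g,np.linalg.norm(v),loc(v)*1e3,np.degrees(np.arccos(v@A/np.linalg.norm(v))))
for s in(.053,):
  for n in c: print(n,proj(c[n],RIM+A*s),proj(c[n],RIM+A*s-Xh*.003))
E
sed -i 's#"side",(292.7,279.3),13,21#"side",(292.7,279.3),13,21#; s#{n}0.npz#{n}2.npz#; s#rim2.png#rim3.png#' rim.py; python3 rim.py
```

```text
[ 0.49743675 -0.15480108  0.18787992] 0.0020199903756102913 0.053821681919995354 [-0.45176778  0.65909151 53.81575001] 0.8506684556454245
side [[276.93636552 266.10560874]] [[275.17901659 266.77707444]]
top [[374.0399269  236.89673923]] [[373.7847132  238.35868762]]
side ((292.90478515625, 279.39208984375), (31.382015228271484, 37.106689453125), 37.25297546386719) 63
[(np.int32(540), array([291.3, 278.3]))]
top ((370.2671203613281, 227.82028198242188), (26.56465721130371, 28.93103790283203), 72.81118774414062) 59
[(np.int32(6), array([381.3, 215.7])), (np.int32(352), array([371.2, 229.3])), (np.int32(7), array([359. , 238.4]))]
rim [ 0.52414653 -0.15775897  0.14195333] 0.00038784466834348763
side [[ 0.52395043 -0.15778586  0.14195333]] sz px/m 410.2383392260905
top [[ 0.5243438  -0.15775719  0.14195333]] sz px/m 433.86676217997547
```

View pics/rim3.png

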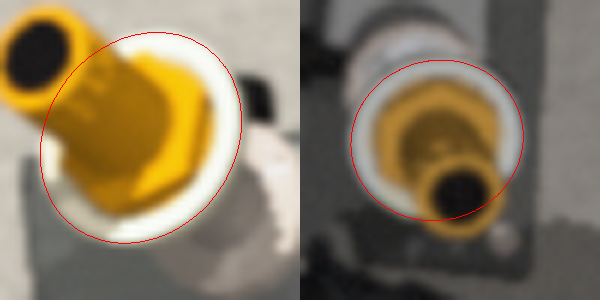

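```bash
python3 -c "
import numpy as np,cv2
im=np.load('pics/side2.npz')['im'];cv2.imwrite('pics/end.png',im[:,:,::-1])"
```

```text
(no output)
```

View pics/end.png

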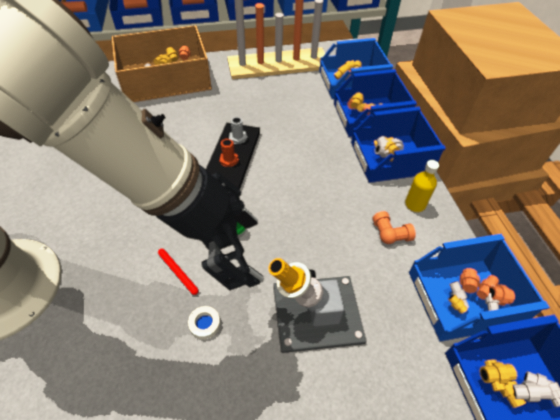

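Copper (228,152) and steel (238,130) still stand in the tray. The brass sits in the cup at (290,277), and the gripper is clear of it.

```bash
python3 -c "
from bench import r
print(r.hand_in(), r.sense()['t'])"
```

```text
the job is handed in; nothing more can be done
the job is handed in; nothing more can be done
```

The brass tail is seated in the white cup and released, and the job was handed in at about 20 s of the 38 s allowed.

**What I did:** I took the brass tail from its pocket with a 40 N grip and lowered it along the cup's axis until it touched. I shifted it sideways about 3 mm to take off the side load. Then I pushed with about 10 N for well over a second, backed off to light contact, opened the fingers and withdrew along the axis.

**Last checks:**
- **Seating:** the pipe end lies 53.8 mm above the cup rim, against 53 mm expected. The tail's axis is about 0.9° off the cup's axis, and the collar is central in the rim.
- **Other tails:** copper and steel still stand in their pockets.
- **Clearance:** the gripper stands well clear of the tail.

**What failed or disagreed:**
- **Joint range:** two straight-line moves were refused, once on the approach and once on the retreat. Nothing moved, and I went round them with joint moves.
- **Side load:** during the first pressing the sideways force reached about 4.6 N, until I shifted the tail.
- **Touch against sight:** with the tail seated, the gripper stood about 3 mm to the side of the camera-found axis. The final pictures still show the tail centred.

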